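# Lift a pick sample board into its display case

## Robot

A 7-joint arm with a two-finger parallel gripper is mounted at the origin on the work surface. World frame = base frame: x ahead of the robot, y to its left, z up, the work surface at z = 0. Lengths are in mm, angles in rad, forces in N, time in s.
With the tool pointing down it reaches from about 400 to 925 mm from the base axis. Payload 4.1 kg.
Tool frame: the origin (TCP) lies midway between the tips of the shut fingers; the grasp point (between the pads) lies 19 mm behind it (r.hold_point_z is the distance from the TCP to the grasp point, in mm); z points along the fingers, y is the line along which they close (so a half turn about z gives the same grasp; the last joint's range is limited). The gripper opens to 85 mm and grips with 20 to 120 N. Pads are 22 mm wide; open, the fingers measure 114 mm over their backs; the gripper's body (76 mm by 85 mm) begins 54 mm behind the grasp point. The pads swing forward as they close: fully open they stand 13 mm farther back than shut.
Start: joints at [-1.365, 0.398, 0.045, 1.537, -0.019, 1.207, -0.051], TCP at [195.045, 620.081, 231.347] pointing down, gripper open.
Joint ranges: [-2.82, 2.82], [-0.49, 2.23], [-1.37, 1.46], [0, 2.46], [-1.36, 4.5], [0.23, 2], [-2.94, 2.94]. Speed limits (rad/s): [2.57, 2.57, 3.14, 3.14, 3.14, 3.14, 3.14].

## Interface

Orientations are given as [roll, pitch, yaw] about the fixed x, y, z axes, in that order (R = Rz(yaw) Ry(pitch) Rx(roll)).
In Python, from cell import r, imaging gives the robot as it stands.
- The arm moves only by the tool step_arm, never from a script. Its argument "deltas" is a list that holds one entry, the list of rows, each a list of 7 numbers: the turn, a rotation vector about the tool's x, y, z each as a share of 180 degrees, from -1 to 1, then the shift along the tool's x, y, z each as a share of 500 mm, from -1 to 1, then the opening, from -1 (shut) to 1 (fully open). A call has 1 to 5 rows; each row is the pose to reach, as a shift and turn from the pose commanded when the call began, along the tool's axes at that moment, turning the shorter way round; what a row does not reach only later rows make up. A row lasts 1/10 s, in which the tool goes at most 50 mm and 8.59 degrees, less where a joint would pass 70% of its speed; a pose out of reach is approached as far as the arm can. A call with a number of a shift or a turn outside -1 to 1 is refused whole. A call with a gripper value outside its range is refused whole. The fingers move at their own pace and stop on an object; the grip force is fixed at half the most. Time passes only in rows, so rows that repeat a pose let the fingers close. It gives the time, the measured TCP pose, the force, the opening and the grip force at its end, in the units of the state.
- r.sense(): the state, without advancing time (a new reading comes with each control period).
- imaging.grab_frame(name): name is "side" or "top" or "wrist"; returns the picture (384x512x3 uint8, red, green, blue); there is no depth.
- imaging.camera_info(name): a dict with "K" (3x3 intrinsics, pixels), "extrinsics" (4x4, takes a point from camera to world coordinates). Camera axes: x right, y up, looking along -z (the intrinsics and any distortion apply to the point x, -y, -z); pixel columns grow to the right and rows downward; lengths in mm; the calibration is good to about 2 mm. The wrist camera is an equidistant fisheye: a pixel r from the principal point sees the ray r / f radians off the axis. A picture is of the moment at which its call begins: read the wrist's pose just before it. camera_info takes no time and is no camera call; for the wrist camera it gives the pose at the moment of the call.
- r.job_done(): hands the job in; it is judged then, once.
The state is a dict: "clock": time; "q": joint angles; "qd": joint speeds; "tau": joint torques, N m; "eef_pos": TCP position; "tcp_rot": TCP orientation; "contact_force": force on the tool from outside, world axes, zero at the start; "moment": the same for the moment, N m; "width": finger opening in mm; "grasp_force": force on a finger pad.
Only numpy, scipy, OpenCV 4.12 (cv2) and the standard library are available. Lean on these libraries where they do the work, as an engineer would, in place of code of your own. Each camera call takes 0.05 s, during which the arm holds its last target. There are 200 camera calls.

## Task

The square pick sample board has just been polished, so don't let the gripper touch it: slide the lifter's blade under it, carry it on the blade to the open display case and set it down gently so it rests flat and fully inside. Take the lifter out, leave it standing upright on the counter, and fold the case's stiff cover fully shut. Leave the clip stand and the other small things where they are.

Things in the scene. Friction and masses are not known exactly. Their poses are not given: they have to be found in the camera images.
- lifter: Lifter: flat steel blade 108 x 56 x 2 mm lying on the counter, with an upright wooden grip 24 (x) x 16 (y) mm rising to 85 mm above the blade's underside. Origin: on the underside, straight below the grip's axis. +x points to the square tip, 92 mm ahead of the origin; the heel is 16 mm behind. z up. About 130 g; it stands by itself.
- sample_board: Square dark wooden board 96 x 96 x 6 mm, six flat picks in its face, on four round rubber feet 5 mm high, 8 mm across, centred 43 mm from its middle in x and in y: a free gap 5 mm high and 78 mm wide runs under it, open on all four sides. Origin: board's middle, at the feet's undersides (top face z = 11 mm). x, y along its sides, z up. About 70 g, loose.
- case: Display case, fixed: floor 5 mm thick, side and back walls 24 mm high, open front. Origin: on the counter below its middle. +x points to the back wall, -x out of the front. Floor from x = -62 mm to the back wall's inner face at +62; side walls' inner faces at y = +-60; outside x -62 to +68, y +-65 mm. Cover hinged on top of the back wall.
- cover (a joint): Cover angle, rad: 0 = shut, level on the walls; grows as it opens up and back; 1.57 = upright; 1.9 = stop. Clear panel in an aluminium frame, 125 mm from hinge to free edge, 130 mm wide, 5 mm thick. Stiff hinge (about 0.12 N m of friction): the cover stays where it is left.
- cover_hinge (a point): Middle of the cover's hinge line, at x = +66 mm, z = 24 mm in the case's frame; the hinge line runs along the case's y. The shut cover's underside is at this height, its upper face 5 mm higher.
- cover_edge (a point): Middle of the cover's free edge, 125 mm from the hinge line, half way through the cover's thickness.
- clip_stand: Chrome clip stand, fixed, about 95 mm tall, round foot 52 mm across, holding a green pick upright. Origin under the middle of its foot. To be left alone.
- pitch_pipe: Round brass pitch pipe lying flat, 68 mm across, 14 mm high. Origin under its centre. To be left alone.
- tuning_fork: Steel tuning fork lying flat, 140 mm long, 22 mm wide, 5 mm thick, tines towards its +x. Origin near its middle. To be left alone.
- kazoo: Bamboo kazoo, 120 mm long along its x, 24 mm thick. Origin under its middle. To be left alone.
- cymbal0: Brass finger cymbal lying dome up, 56 mm across, 14 mm high with a small loop on top. Origin under its centre. To be left alone.
- cymbal1: The other finger cymbal, the same. To be left alone.
There are look-alikes about, which are no part of the job. What is meant by the case is not orange, and is the smaller of those in its own colour.

How it is judged:
By the outcome, as a careful person would: the job done as asked, in the order asked, and still so for the second after the job is handed in, with the robot touching nothing.
It also fails if it takes over 67 s, if anything falls off the work surface, if the arm or the gripper's body presses on something with over 40 N, if the wrist force passes 120 N, or if a joint passes its speed limit or range.

## Working session

There is one attempt and no reset: what is moved stays moved. The work goes in short steps, Python scripts to look and compute and a tool call to move; the robot and the scene stay as the last step left them, time stands still between calls to the robot, and variables do not carry over. Pictures are saved under pics/ and viewed, at most 10 in all, crops included, and the job is handed in when it is done.

Besides the shell and the picture viewer there is one more tool, called after ">>>" by a JSON object that holds its "api" and its "payload", one argument or row to a line. step_arm: Moves the arm, as the interface text tells. Its arguments: {"type":"object","properties":{"deltas":{"type":"array"}},"required":["deltas"]}

```bash
ls; mkdir -p pics; python3 - <<'E'
from cell import r, imaging
import cv2,numpy as np
s=r.sense(); print({k:np.round(s[k],3).tolist() for k in ("clock","eef_pos","tcp_rot","width","contact_force")}, r.hold_point_z)
for n in ("side","top"):
    im=imaging.grab_frame(n); np.save(f"pics/{n}0.npy",im); cv2.imwrite(f"pics/{n}0.png",cv2.resize(im[:,:,::-1],(800,600),interpolation=cv2.INTER_CUBIC))
    c=imaging.camera_info(n); print(n,{k:np.round(v,3).tolist() if not isinstance(v,str) else v for k,v in c.items()})
c=imaging.camera_info("wrist");print({k:np.round(v,3).tolist() if not isinstance(v,str) else v for k,v in c.items()})
E
```

```text
pics
{'clock': 0.0, 'eef_pos': [194.851, 619.429, 230.259], 'tcp_rot': [-3.14, 0.0, 2.837], 'width': 85.33, 'contact_force': [0.313, 0.81, -0.4]} 18.700000000000003
side {'K': [[386.273, 0.0, 255.52], [0.0, 386.273, 191.466], [0.0, 0.0, 1.0]], 'extrinsics': [[0.988, 0.089, -0.124, 334.311], [-0.152, 0.619, -0.771, -993.898], [0.008, 0.78, 0.625, 778.93], [0.0, 0.0, 0.0, 1.0]]}
top {'K': [[483.303, 0.0, 251.497], [0.0, 483.303, 188.212], [0.0, 0.0, 1.0]], 'extrinsics': [[-0.027, 0.993, -0.116, 281.09], [-1.0, -0.027, 0.001, -104.216], [-0.002, 0.116, 0.993, 1704.859], [0.0, 0.0, 0.0, 1.0]]}
{'K': [[297.319, 0.0, 257.416], [0.0, 297.319, 194.349], [0.0, 0.0, 1.0]], 'extrinsics': [[0.301, -0.92, -0.252, 131.55], [0.954, 0.289, 0.081, 640.659], [-0.001, -0.264, 0.964, 372.717], [0.0, 0.0, 0.0, 1.0]]}
```

View pics/top0.png

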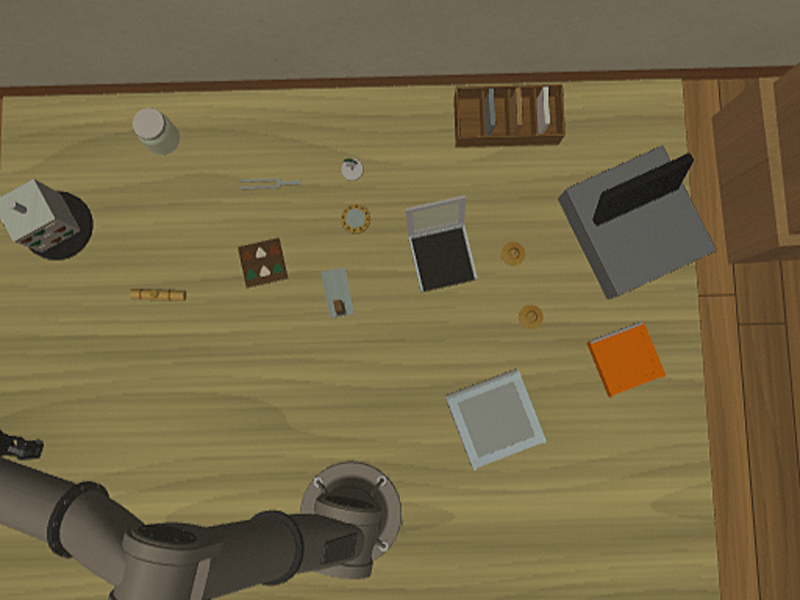

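View pics/side0.png

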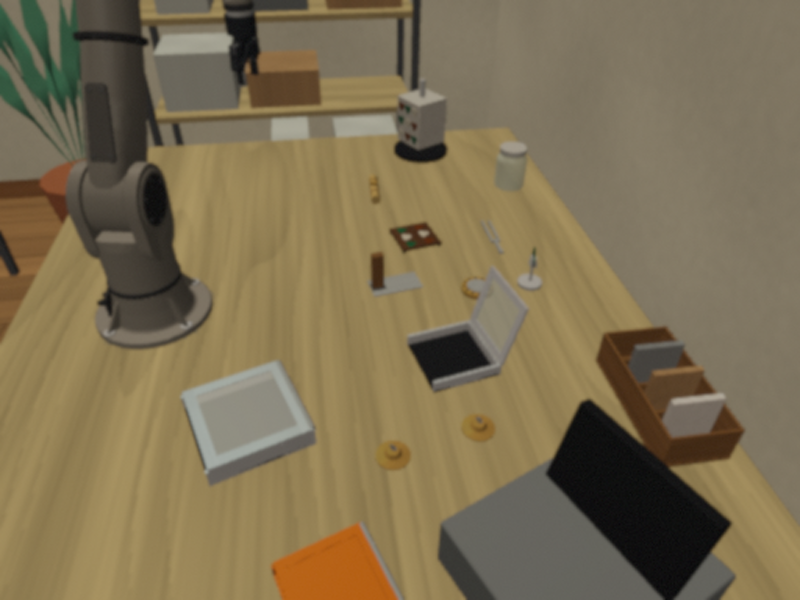

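Choices for the case: the grey-white open one with a black floor at top (443,250), the larger shut one in the same colour at (495,420), the orange one at (627,360), and the grey box at (635,220). By the description I take (443,250). Other things in the top view:
- Lifter: (338,292), with its grip at (340,308).
- Board: (262,262). The look-alikes, at (40,215) and (510,115), are clearly different.

Next I'll get coarse positions.

```bash
cat > h.py <<'E'
import numpy as np, cv2
from scipy.spatial.transform import Rotation as R
from cell import r, imaging
def ray(info,u,v,fish=False):
    K=np.array(info["K"]);E=np.array(info["extrinsics"])
    a=(u-K[0,2])/K[0,0];b=(v-K[1,2])/K[1,1]
    if fish:
        t=np.hypot(a,b); s=np.sin(t)/max(t,1e-9); d=np.array([a*s,-b*s,-np.cos(t)])
    else: d=np.array([a,-b,-1.])
    d=E[:3,:3]@d; return E[:3,3],d/np.linalg.norm(d)
def onz(info,u,v,z,fish=False):
    o,d=ray(info,u,v,fish); return o+d*(z-o[2])/d[2]
def tri(rays):
    A=sum(np.eye(3)-np.outer(d,d) for o,d in rays); b=sum((np.eye(3)-np.outer(d,d))@o for o,d in rays)
    return np.linalg.solve(A,b)
def proj(info,P,fish=False):
    K=np.array(info["K"]);E=np.array(info["extrinsics"]); p=E[:3,:3].T@(np.array(P,float)-E[:3,3]); x,y,z=p[0],-p[1],-p[2]
    if fish:
        rr=np.hypot(x,y); t=np.arctan2(rr,z); return K[0,0]*t*x/rr+K[0,2],K[1,1]*t*y/rr+K[1,2]
    return K[0,0]*x/z+K[0,2],K[1,1]*y/z+K[1,2]
def wrist(name):
    info=imaging.camera_info("wrist"); im=imaging.grab_frame("wrist")
    import pickle; pickle.dump((info,im),open(f"pics/{name}.pkl","wb"))
    cv2.imwrite(f"pics/{name}.png",cv2.resize(im[:,:,::-1],(800,600),interpolation=cv2.INTER_CUBIC)); return info
def cmd(dx,dy,dz,dyaw=0):
    "world shift and yaw -> row numbers at present pose"
    s=r.sense(); Rm=R.from_euler("xyz",s["tcp_rot"]).as_matrix()
    sh=Rm.T@np.array([dx,dy,dz])/500; tu=Rm.T@np.array([0,0,dyaw])/np.pi
    return np.round(np.r_[tu,sh],4).tolist()
E
python3 - <<'E'
from h import *
t=imaging.camera_info("top"); k=.64
for n,u,v,z in [("grip",338,300,85),("tip L",321,271,2),("tip R",346,269,2),("heelR",354,314,2),("heelL",330,318,2),("board",262,262,11),("bTL",238,245,11),("bTR",280,238,11),("bBR",288,277,11),("bBL",247,287,11),("caseFL",424,291,24),("caseFR",476,280,24),("coverL",407,208,140),("coverR",465,197,140),("clip",352,168,0),("pipe",356,219,7),("cym",513,253,7),("cym1",531,316,7)]:
    print(n,np.round(onz(t,u*k,v*k,z)[:2]))
E
```

```text
grip [461.  13.]
tip L [538.  57.]
tip R [541.  -0.]
heelR [438. -16.]
heelL [430.  38.]
board [561. 190.]
bTL [602. 244.]
bTR [615. 148.]
bBR [525. 131.]
bBL [505. 224.]
caseFL [ 483. -175.]
caseFR [ 505. -293.]
coverL [ 647. -140.]
coverR [ 667. -264.]
clip [778. -19.]
pipe [655. -26.]
cym [ 566. -382.]
cym1 [ 422. -415.]
```

>>> {"api": "step_arm", "payload": {
  "deltas": [
    [[0,0,0,-0.07,-0.064,-0.011,1],[0,0,0,-0.14,-0.128,-0.022,1],[0,0,0,-0.21,-0.192,-0.033,1],[0,0,0,-0.28,-0.256,-0.044,1],[0,0,0,-0.35,-0.32,-0.055,1]]
  ]
}}

```text
clock: 0.6
eef_pos: [314.6, 412.9, 258.7]
tcp_rot: [-3.141, -0.0, 2.837]
contact_force: [0.3, 1.0, 0.4]
width: 85.3
grasp_force: 0.0
```

>>> {"api": "step_arm", "payload": {
  "deltas": [
    [[0,0,0,-0.07,-0.064,-0.011,1],[0,0,0,-0.14,-0.128,-0.022,1],[0,0,0,-0.21,-0.192,-0.033,1],[0,0,0,-0.28,-0.256,-0.044,1],[0,0,0,-0.35,-0.32,-0.055,1]]
  ]
}}

```text
clock: 1.1
eef_pos: [433.3, 207.8, 286.4]
tcp_rot: [3.141, -0.0, 2.837]
contact_force: [0.2, 0.4, 0.5]
width: 85.5
grasp_force: 0.0
```

>>> {"api": "step_arm", "payload": {
  "deltas": [
    [[0,0,-0.04,-0.07,-0.064,-0.011,1],[0,0,-0.08,-0.14,-0.128,-0.022,1],[0,0,-0.12,-0.19,-0.168,-0.033,1],[0,0,-0.147,-0.19,-0.168,-0.033,1],[0,0,-0.147,-0.19,-0.168,-0.033,1]]
  ]
}}

```text
clock: 1.6
eef_pos: [498.5, 99.9, 302.5]
tcp_rot: [3.141, -0.001, -2.988]
contact_force: [-0.0, 0.8, 0.3]
width: 85.4
grasp_force: 0.0
```

```bash
python3 - <<'E'
from h import *
i=wrist("w1"); s=r.sense(); print(s["clock"],s["eef_pos"],s["tcp_rot"],s["q"])
E
```

```text
1.65 [497.9970746  101.215412   302.38957341] [ 3.14117219e+00 -9.05640682e-04 -2.98662815e+00] [-0.69431125  0.09780063  0.44591827  1.7760109  -0.04452049  1.2784283
  1.4883826 ]
```

View pics/w1.png

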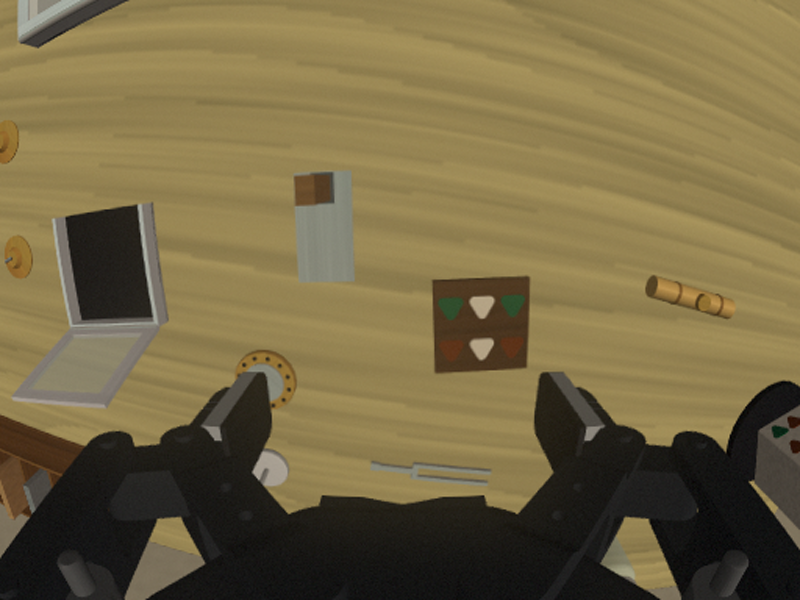

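The wrist view shows these pixels:
- Lifter blade corners: heel (350,171), tip (354,281) and (299,281). The grip top is near (304,190).
- Board corners: (432,281), (529,277), (527,367), (435,372).
- Case: front posts (56,218) and (152,203), with the cover open towards the bottom.

```bash
python3 - <<'E'
from h import *
import pickle
i,im=pickle.load(open("pics/w1.pkl","rb")); t=imaging.camera_info("top"); sd=imaging.camera_info("side"); k=.64
W=lambda u,v,z:onz(i,u*k,v*k,z,True)
for n,u,v,z in [("heelR",351,171,2),("tipR",354,281,2),("tipL",299,281,2),("bA",432,280,11),("bB",529,277,11),("bC",527,367,11),("bD",435,372,11),("FL",152,203,24),("FR",53,217,24),("BL",167,322,24),("covL",107,405,140)]: print(n,np.round(W(u,v,z),1))
# heights by two views: board centre, grip top, cover corners
def T(n,top,w,side=None):
    rs=[ray(t,top[0]*k,top[1]*k),ray(i,w[0]*k,w[1]*k,True)]
    if side: rs.append(ray(sd,side[0]*k,side[1]*k))
    print(n,np.round(tri(rs),1))
T("board",(262.5,262),(481,324)); T("tipR",(346,269),(354,281)); T("coverL(+y)",(465,197),(14,400),(524,316)); T("coverR",(407,208),(107,405),(491,270)); T("tipL",(321,271),(354,281))
T("covA",(407,208),(107,405),(491,270)); T("covB",(465,197),(14,400),(524,316))
# edge fit image crops
def crop(x0,y0,x1,y1,s): return cv2.resize(im[y0:y1,x0:x1,::-1],None,fx=s,fy=s,interpolation=cv2.INTER_CUBIC)
a=crop(180,95,350,245,3); b=crop(0,120,115,270,2.5)
H=max(a.shape[0],b.shape[0]); c=np.zeros((H,a.shape[1]+b.shape[1],3),np.uint8); c[:a.shape[0],:a.shape[1]]=a; c[:b.shape[0],a.shape[1]:]=b
cv2.imwrite("pics/crop1.png",c); print(c.shape,a.shape)
E
```

```text
heelR [431.6  41.7   2. ]
tipR [537.1  59.1   2. ]
tipL [545.2   4.5   2. ]
bA [522.6 133.5  11. ]
bB [504.5 227.4  11. ]
bC [597.8 247.5  11. ]
bD [616.4 153.   11. ]
FL [ 482.1 -153.4   24. ]
FR [ 507.1 -291.5   24. ]
BL [ 603.6 -130.7   24. ]
covL [ 644.3 -135.4  140. ]
board [ 5.625e+02  1.911e+02 -5.000e-01]
tipR [ 604.8   27.9 -337.8]
coverL(+y) [ 668.3 -265.6  133.6]
coverR [ 645.1 -139.   135.4]
tipL [540.1  58.1 -11.3]
covA [ 645.1 -139.   135.4]
covB [ 668.3 -265.6  133.6]
(450, 798, 3) (450, 510, 3)
```

View pics/crop1.png

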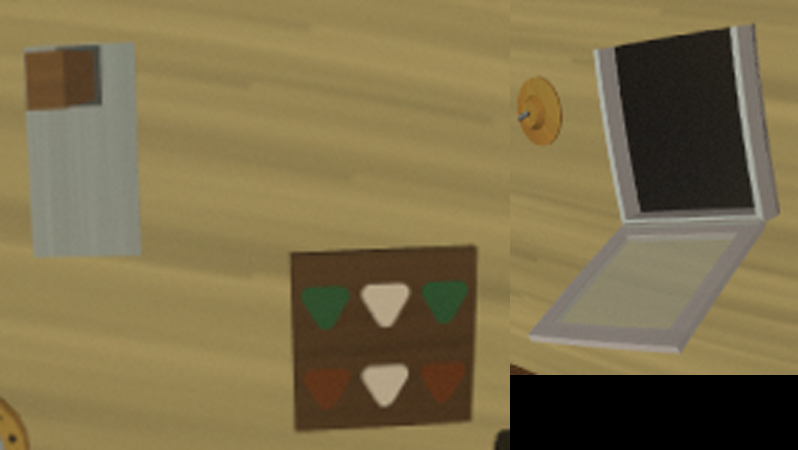

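```bash
cat > fit.py <<'E'
from h import *
import pickle
from scipy.optimize import least_squares
def fit(i,fish,pts,x0,f=None):
    def res(p):
        c,s=np.cos(p[2]),np.sin(p[2]); o=[]
        for (m,u,v) in pts:
            m=m(p) if callable(m) else m
            P=[p[0]+c*m[0]-s*m[1],p[1]+s*m[0]+c*m[1],m[2]]
            q=proj(i,P,fish); o+=[q[0]-u,q[1]-v]
        return np.array(o)
    l=least_squares(res,x0,x_scale=[1]+[1]+[.01]*(len(x0)-2)); print(np.round(l.x,3),"res px",np.round(l.fun,1).tolist()); return l.x
E
python3 - <<'E'
from fit import *
i,im=pickle.load(open("pics/w1.pkl","rb")); t=imaging.camera_info("top")
A=lambda m,x,y:(m,180+x/3,95+y/3); B=lambda m,x,y:(m,(x-510)/2.5,120+y/2.5)
fit(i,True,[A((-16,28,2),135,43),A((92,28,2),141,254),A((92,-28,2),34,257),A((-16,-28,2),24,45),A((0,0,85),44.5,80)],[450,14,.17])
fit(i,True,[A((-48,-48,11),291,252),A((-48,48,11),476,246),A((48,48,11),470,420),A((48,-48,11),296,430)],[562,190,.19])
cov=lambda y,th:(lambda p:(66-125*np.cos(p[3])-0*np.sin(p[3]),y,24+125*np.sin(p[3])))
pts=[B((-62,-65,24),595,50),B((-62,65,0),755,24),B((68,65,0),779,213),B((62,-60,5),639,212),B((62,60,5),757,209),B((-62,-60,5),616,48),B(cov(-65,0),530,337),B(cov(65,0),678,351)]
p=fit(i,True,pts,[555,-223,.18,1.6])
k=.64
fit(t,False,[((-62,65,24),424*k,291*k),((-62,-65,24),476*k,280*k),(cov(65,0),407*k,208*k),(cov(-65,0),465*k,197*k)],[555,-223,.18,1.6])
fit(t,False,[((-48,-48,11),288*k,277*k),((-48,48,11),247*k,287*k),((48,48,11),238*k,245*k),((48,-48,11),280*k,238*k)],[562,190,.19])
fit(t,False,[((92,28,2),321*k,271*k),((92,-28,2),346*k,269*k),((-16,-28,2),354*k,314*k),((-16,28,2),330*k,318*k)],[450,14,.17])
s=r.sense();print(s["eef_pos"],s["tcp_rot"])
E
```

```text
[4.51045e+02 1.69260e+01 1.65000e-01] res px [-0.1, -0.5, -0.1, 0.3, -0.1, -0.1, -0.1, 0.5, 0.3, -0.1]
[5.60266e+02 1.90451e+02 1.97000e-01] res px [-0.2, 0.2, 0.4, -0.1, 0.3, -0.1, -0.4, -0.1]
[ 5.57786e+02 -2.18999e+02  1.87000e-01  1.85800e+00] res px [-1.2, -0.2, -0.4, 0.3, -0.3, 0.5, -0.2, -0.2, 4.2, -0.4, -1.2, -0.9, -1.1, 0.4, -0.6, 0.6]
[ 5.54446e+02 -2.21862e+02  1.88000e-01  1.87700e+00] res px [-1.6, 0.5, 1.2, -0.4, -0.5, 0.5, 0.9, -0.7]
[5.61606e+02 1.86704e+02 1.87000e-01] res px [0.1, 0.4, -0.3, -0.2, 0.3, 0.5, -0.1, -0.7]
[4.49021e+02 1.39860e+01 1.48000e-01] res px [0.4, 0.6, -0.1, -0.9, -0.1, 0.1, -0.3, 0.3]
[497.9970746  101.215412   302.38957341] [ 3.14117219e+00 -9.05640682e-04 -2.98662815e+00]
```

>>> {"api": "step_arm", "payload": {
  "deltas": [
    [[0,0,-0.003,0.06,-0.076,0.03,1],[0,0,-0.003,0.119,-0.152,0.06,1],[0,0,-0.003,0.119,-0.152,0.15,1],[0,0,-0.003,0.119,-0.152,0.24,1],[0,0,-0.003,0.119,-0.152,0.3,1]]
  ]
}}

```text
clock: 2.15
eef_pos: [449.2, 17.8, 150.2]
tcp_rot: [3.141, -0.003, -2.975]
contact_force: [-0.7, -0.8, 0.1]
width: 85.1
grasp_force: 0.0
```

```bash
python3 - <<'E'
from h import *
s=r.sense(); print(s["eef_pos"],s["tcp_rot"],s["q"])
i=wrist("w2")
for P in [(451,17,0.),]:
    c,q=np.cos(.165),np.sin(.165)
    im=cv2.imread("pics/w2.png")
    for m in [(-16,28,2),(92,28,2),(92,-28,2),(-16,-28,2),(12,8,85),(12,-8,85),(-12,8,85),(-12,-8,85)]:
        u,v=proj(i,(451+c*m[0]-q*m[1],17+q*m[0]+c*m[1],m[2]),True); cv2.circle(im,(int(u/.64),int(v/.64)),3,(0,0,255),-1)
    cv2.imwrite("pics/w2m.png",im)
E
```

```text
[449.16068882  17.77144123 150.22749995] [ 3.14064053e+00 -2.88201275e-03 -2.97507590e+00] [-0.60125479  0.14127955  0.51008402  2.09771267 -0.08711618  0.92516592
  1.69459207]
```

View pics/w2m.png

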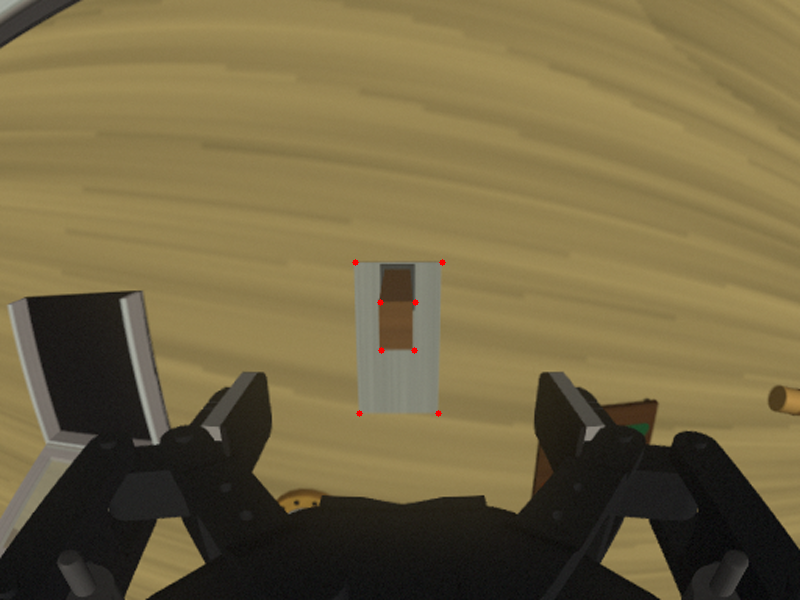

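The view shows the lifter with the projected model on it: grip top (380,300)-(415,350), blade corners (356,262)-(438,413). They match within about 1 mm, so I descend and grasp.

>>> {"api": "step_arm", "payload": {
  "deltas": [
    [[0,0,0,-0.003,0,0.07,1],[0,0,0,-0.003,0,0.14,1],[0,0,0,-0.003,0,0.19,1],[0,0,0,-0.003,0,0.22,1],[0,0,0,-0.003,0,0.22,1]]
  ]
}}

```text
clock: 2.7
eef_pos: [451.4, 18.1, 41.6]
tcp_rot: [3.141, -0.004, -2.974]
contact_force: [-0.5, -0.7, -0.7]
width: 85.9
grasp_force: 0.0
```

>>> {"api": "step_arm", "payload": {
  "deltas": [
    [[0,0,0,0,0,0,-1],[0,0,0,0,0,0,-1],[0,0,0,0,0,0,-1],[0,0,0,0,0,0,-1],[0,0,0,0,0,0,-1]]
  ]
}}

```text
clock: 3.2
eef_pos: [453.3, 17.1, 43.3]
tcp_rot: [3.141, 0.001, -2.975]
contact_force: [0.6, 0.4, -0.3]
width: 15.3
grasp_force: 59.6
```

>>> {"api": "step_arm", "payload": {
  "deltas": [
    [[0,0,0,0,0,0,-1],[0,0,0,0,0,0,-1],[0,0,0,0,0,0,-1],[0,0,0,0,0,0,-1],[0,0,0,0,0,0,-1]]
  ]
}}

```text
clock: 3.7
eef_pos: [453.2, 17.0, 43.2]
tcp_rot: [3.141, 0.001, -2.975]
contact_force: [-1.4, -0.1, 6.4]
width: 15.5
grasp_force: 60.8
```

>>> {"api": "step_arm", "payload": {
  "deltas": [
    [[0,0,0,0,0,-0.02,-1],[0,0,0,0,0,-0.05,-1],[0,0,0,0,0,-0.08,-1],[0,0,-0.003,0.015,0.08,-0.08,-1],[0,0,-0.006,0.03,0.16,-0.08,-1]]
  ]
}}

```text
clock: 4.2
eef_pos: [425.2, 93.5, 83.7]
tcp_rot: [3.141, 0.002, -2.96]
contact_force: [0.6, 1.8, -0.7]
width: 15.2
grasp_force: 59.9
```

>>> {"api": "step_arm", "payload": {
  "deltas": [
    [[0,0,-0.002,0.009,0.07,0,-1],[0,0,-0.0035,0.017,0.136,0,-1],[0,0,-0.0035,0.017,0.136,0.03,-1],[0,0,-0.0035,0.017,0.136,0.06,-1],[0,0,-0.0035,0.017,0.136,0.06,-1]]
  ]
}}

```text
clock: 4.7
eef_pos: [402.2, 158.3, 51.6]
tcp_rot: [-3.14, -0.004, -2.944]
contact_force: [-0.7, -0.3, -0.7]
width: 15.4
grasp_force: 59.6
```

```bash
python3 - <<'E'
from h import *
s=r.sense(); print(s["eef_pos"],s["tcp_rot"],s["contact_force"],s["moment"],s["q"])
i=wrist("w3")
im=cv2.imread("pics/w3.png")
def mark(o,y,ms,col):
    c,q=np.cos(y),np.sin(y)
    for m in ms:
        u,v=proj(i,(o[0]+c*m[0]-q*m[1],o[1]+q*m[0]+c*m[1],m[2]),True); cv2.circle(im,(int(u/.64),int(v/.64)),2,col,-1)
p=s["eef_pos"]; 
mark((p[0]-1,p[1]),s["tcp_rot"][2]+np.pi,[(-16,28,12),(92,28,12),(92,-28,12),(-16,-28,12)],(0,0,255))
mark((560.3,190.4),.197,[(-48,48,11),(48,48,11),(48,-48,11),(-48,-48,11)],(255,0,255))
cv2.imwrite("pics/w3m.png",im)
E
```

```text
[402.16459983 158.26171257  51.61585356] [-3.1401228  -0.00385189 -2.94436839] [-0.73177066 -0.27873069 -0.66377515] [ 0.00929487  0.05558294 -0.0156418 ] [-0.82245002  0.27881727  0.39653513  2.21735667 -0.16964403  0.67723323
  1.4614118 ]
```

View pics/w3m.png

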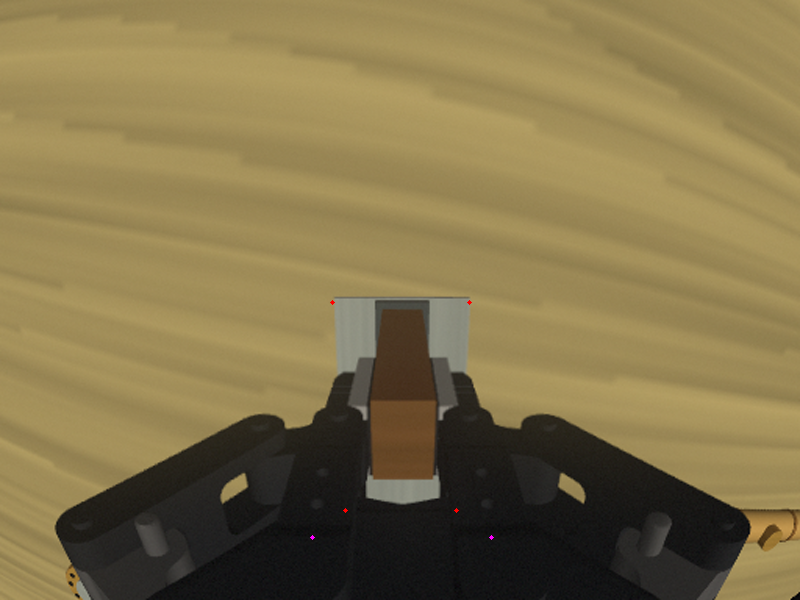

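>>> {"api": "step_arm", "payload": {
  "deltas": [
    [[0,0,0,0,0.0016,0.009,-1],[0,0,0,0,0.0016,0.016,-1],[0,0,0,0,0.0016,0.018,-1],[0,0,0,0,0.0016,0.018,-1],[0,0,0,0,0.0016,0.018,-1]]
  ]
}}

```text
clock: 5.25
eef_pos: [404.0, 159.5, 44.0]
tcp_rot: [3.141, 0.0, -2.945]
contact_force: [0.8, -0.8, -1.2]
width: 15.4
grasp_force: 59.7
```

```bash
python3 - <<'E'
from h import *
s=r.sense(); print(s["eef_pos"],s["tcp_rot"],s["contact_force"],s["moment"])
im=imaging.grab_frame("side"); i=imaging.camera_info("side")
u,v=map(int,proj(i,(480,170,10)))
c=im[v-45:v+45,u-60:u+60,::-1]; cv2.imwrite("pics/s1.png",cv2.resize(c,(800,600),interpolation=cv2.INTER_CUBIC)); print(u,v)
E
```

```text
[404.01282529 159.51133577  43.96962914] [ 3.14138309e+00  3.82070548e-04 -2.94544281e+00] [ 0.83465982 -0.83582062 -1.16127958] [-0.02744506  0.04367708 -0.02066696]
244 154
```

View pics/s1.png

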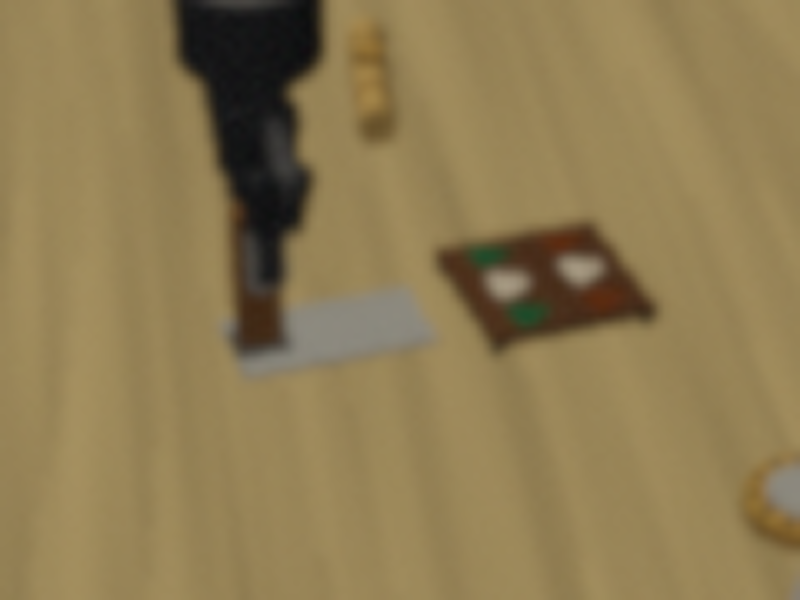

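The side crop shows the blade (tip 405-435, 290-340) flat on the counter and lined up short of the board's near edge (440,260)-(500,350). I slide it in.

>>> {"api": "step_arm", "payload": {
  "deltas": [
    [[0,0,0,-0.01,0,0,-1],[0,0,0,-0.03,0,0,-1],[0,0,0,-0.05,0,0,-1],[0,0,0,-0.07,0,0,-1],[0,0,0,-0.09,0,0,-1]]
  ]
}}

```text
clock: 5.8
eef_pos: [449.3, 168.5, 43.8]
tcp_rot: [-3.142, 0.0, -2.945]
contact_force: [-0.6, 0.2, -0.5]
width: 15.3
grasp_force: 59.7
```

>>> {"api": "step_arm", "payload": {
  "deltas": [
    [[0,0,0,-0.02,0,0,-1],[0,0,0,-0.04,0,0,-1],[0,0,0,-0.06,0,0,-1],[0,0,0,-0.08,0,0,-1],[0,0,0,-0.1,0,0,-1]]
  ]
}}

```text
clock: 6.3
eef_pos: [497.8, 178.2, 43.8]
tcp_rot: [3.142, -0.0, -2.945]
contact_force: [0.7, 0.3, -0.5]
width: 15.4
grasp_force: 59.7
```

```bash
python3 - <<'E'
from h import *
s=r.sense(); print(s["eef_pos"],s["tcp_rot"],s["contact_force"],s["moment"])
im=imaging.grab_frame("side"); i=imaging.camera_info("side")
u,v=map(int,proj(i,(520,180,10)))
c=im[v-45:v+45,u-60:u+60,::-1]; cv2.imwrite("pics/s2.png",cv2.resize(c,(800,600),interpolation=cv2.INTER_CUBIC)); print(u,v)
E
```

```text
[497.80954893 178.24051348  43.76381798] [ 3.14152457e+00 -1.50689278e-05 -2.94518694e+00] [ 0.66683882  0.3456416  -0.51662979] [-0.05049568 -0.01510364  0.03935514]
255 152
```

View pics/s2.png

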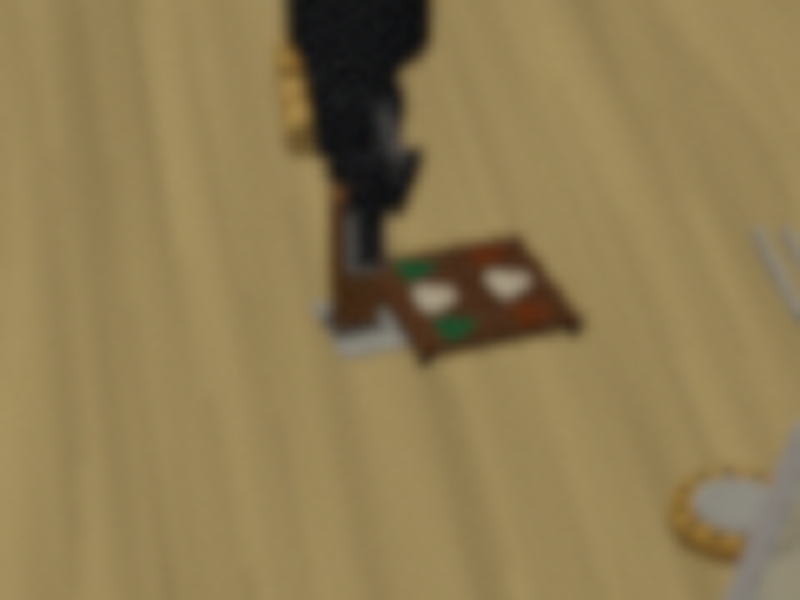

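The blade is under the board, with the grip clear of its edge at about (400,310). I lift gently and check.

>>> {"api": "step_arm", "payload": {
  "deltas": [
    [[0,0,0,0,0,-0.006,-1],[0,0,0,0,0,-0.022,-1],[0,0,0,0,0,-0.05,-1],[0,0,0,0,0,-0.08,-1],[0,0,0,0,0,-0.1,-1]]
  ]
}}

```text
clock: 6.85
eef_pos: [497.4, 178.3, 95.9]
tcp_rot: [3.141, 0.002, -2.945]
contact_force: [0.0, 0.0, -1.6]
width: 15.3
grasp_force: 59.7
```

```bash
python3 - <<'E'
from h import *
s=r.sense(); print(s["eef_pos"],s["tcp_rot"],s["contact_force"],s["moment"])
im=imaging.grab_frame("side"); i=imaging.camera_info("side")
u,v=map(int,proj(i,(520,180,50)))
c=im[v-45:v+45,u-60:u+60,::-1]; cv2.imwrite("pics/s3.png",cv2.resize(c,(800,600),interpolation=cv2.INTER_CUBIC)); print(u,v)
E
```

```text
[497.43279231 178.27219031  95.85630277] [ 3.14064635e+00  2.08552176e-03 -2.94525258e+00] [ 0.03379368  0.01560136 -1.55493858] [-0.05440731  0.06410589  0.01345693]
255 142
```

View pics/s3.png

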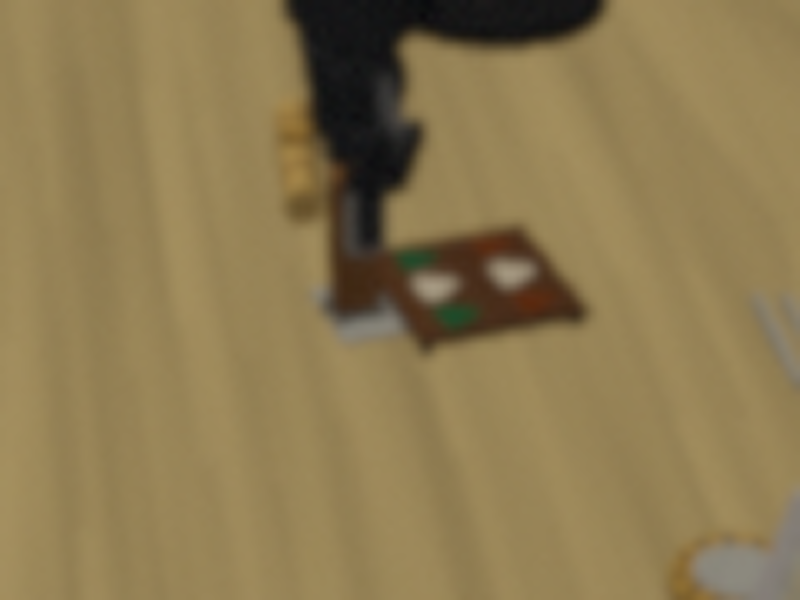

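The board rides level on the blade: corners (430,345) and (585,310), grip at (345,250). I carry it over to the case.

>>> {"api": "step_arm", "payload": {
  "deltas": [
    [[0,0,0,0.0032,-0.0157,0,-1],[0,0,0,0.0104,-0.051,0,-1],[0,0,0,0.0215,-0.1058,0,-1],[0,0,0,0.0355,-0.1744,0,-1],[0,0,0,0.0507,-0.2489,0,-1]]
  ]
}}

```text
clock: 7.4
eef_pos: [495.5, 49.8, 93.2]
tcp_rot: [3.142, -0.001, -2.944]
contact_force: [0.2, -0.5, -1.6]
width: 15.4
grasp_force: 59.7
```

>>> {"api": "step_arm", "payload": {
  "deltas": [
    [[0,0,0,0.0152,-0.0745,0,-1],[0,0,0,0.0303,-0.149,0,-1],[0,0,0,0.0455,-0.2234,0,-1],[0,0,0,0.0607,-0.2979,0,-1],[0,0,0,0.0758,-0.3724,0,-1]]
  ]
}}

```text
clock: 7.9
eef_pos: [494.3, -140.8, 93.2]
tcp_rot: [3.141, -0.001, -2.946]
contact_force: [1.4, 0.7, -2.3]
width: 15.1
grasp_force: 59.7
```

>>> {"api": "step_arm", "payload": {
  "deltas": [
    [[0,0,0.001,0.014,-0.0686,0,-1],[0,0,0.002,0.0251,-0.1235,0,-1],[0,0,0.0032,0.0323,-0.1588,0,-1],[0,0,0.0032,0.0355,-0.1744,0,-1],[0,0,0.0032,0.037,-0.1813,0,-1]]
  ]
}}

```text
clock: 8.4
eef_pos: [494.2, -232.1, 93.3]
tcp_rot: [3.141, -0.001, -2.957]
contact_force: [0.8, -0.0, -2.3]
width: 15.4
grasp_force: 59.7
```

```bash
cat > picks.py <<'E'
from h import *
def picks(cam="side"):
    im=imaging.grab_frame(cam).astype(int); i=imaging.camera_info(cam); return im,i
def blobs(im,i,cx,cy,z,rad=70):
    u,v=proj(i,(cx,cy,z)); hsv=cv2.cvtColor(im.astype(np.uint8),cv2.COLOR_RGB2HSV)
    m={"white":(hsv[...,1]<75)&(hsv[...,2]>150),"green":(hsv[...,0]>50)&(hsv[...,0]<90)&(hsv[...,1]>100)}
    for n,k in m.items():
        w=np.zeros_like(k); a,b=int(v),int(u); w[a-35:a+35,b-45:b+45]=1
        N,l,st,c=cv2.connectedComponentsWithStats((k&w).astype(np.uint8))
        for j in range(1,N):
            if st[j,4]>=4: print(n,st[j,4],np.round(c[j],1),np.round(onz(i,c[j][0],c[j][1],z),1))
E
python3 - <<'E'
from picks import *
s=r.sense(); print(s["clock"],s["eef_pos"],s["tcp_rot"],s["contact_force"])
im=np.load("pics/side0.npy"); i=imaging.camera_info("side")
print("ref");blobs(im,i,560,190,11)
for c in ("side","top"):
    im,i=picks(c); np.save(f"pics/{c}1.npy",im); print(c); blobs(im,i,557,-219,60)
E
```

```text
8.4 [ 494.23380677 -232.11169866   93.29652246] [ 3.14098641e+00 -1.11578460e-03 -2.95662155e+00] [ 7.58575246e-01 -1.39933138e-03 -2.27211833e+00]
ref
white 4 [270.5 149. ] [579.3 192.6  11. ]
white 6 [259.5 151.3] [536.5 182.6  11. ]
green 5 [256.4 147.2] [529.6 212.1  11. ]
green 10 [262.5 155.8] [542.5 152.   11. ]
side
white 25 [328.2 185.6] [ 700.1 -110.8   60. ]
white 14 [332.6 179.3] [723.2 -81.8  60. ]
white 25 [297.  213.5] [ 576.1 -221.    60. ]
white 25 [282.2 216.9] [ 532.3 -228.7   60. ]
green 24 [278.  209.9] [ 526.7 -198.6   60. ]
green 25 [286.8 224.1] [ 538.8 -258.6   60. ]
top
white 28 [264.9 165.2] [ 552.  -154.1   60. ]
```

The picks place the board's centre near (556.7,-221) over the case's centre (556.8,-219.8). I lower it gently.

>>> {"api": "step_arm", "payload": {
  "deltas": [
    [[0,0,0,0,0,0.008,-1],[0,0,0,0,0,0.024,-1],[0,0,0,0,0,0.042,-1],[0,0,0,0,0,0.058,-1],[0,0,0,0,0,0.068,-1]]
  ]
}}

```text
clock: 9.0
eef_pos: [494.5, -230.9, 58.5]
tcp_rot: [3.141, -0.002, -2.955]
contact_force: [-1.0, 0.1, -2.1]
width: 15.0
grasp_force: 59.8
```

>>> {"api": "step_arm", "payload": {
  "deltas": [
    [[0,0,0,0,0,0.005,-1],[0,0,0,0,0,0.01,-1],[0,0,0,0,0,0.014,-1],[0,0,0,0,0,0.017,-1],[0,0,0,0,0,0.02,-1]]
  ]
}}

```text
clock: 9.5
eef_pos: [495.4, -231.6, 49.9]
tcp_rot: [-3.141, 0.001, -2.955]
contact_force: [-0.9, 0.2, -1.1]
width: 15.2
grasp_force: 59.8
```

```bash
python3 - <<'E'
from picks import *
s=r.sense(); print(s["clock"],s["eef_pos"],s["tcp_rot"],s["contact_force"],s["moment"])
im,i=picks("side"); blobs(im,i,557,-219,16)
E
```

```text
9.5 [ 495.42611263 -231.61205588   49.92650727] [-3.14134780e+00  6.97120417e-04 -2.95534152e+00] [-0.9196678   0.20918755 -1.12401233] [-0.0060072   0.00811307 -0.00141272]
white 4 [332.5 191. ] [727.6 -85.7  16. ]
white 19 [291.7 206.5] [ 582.5 -140.7   16. ]
white 20 [296.3 224.2] [ 578.1 -218.2   16. ]
white 27 [282.  227.7] [ 534.7 -226.2   16. ]
green 26 [277.7 220.4] [ 528.5 -194.8   16. ]
green 29 [286.5 234.9] [ 541.1 -256.1   16. ]
```

>>> {"api": "step_arm", "payload": {
  "deltas": [
    [[0,0,0,0,0,0.0014,-1],[0,0,0,0,0,0.0014,-1],[0,0,0,0.006,0,0.0014,-1],[0,0,0,0.02,0,0.0014,-1],[0,0,0,0.036,0,0.0014,-1]]
  ]
}}

```text
clock: 10.05
eef_pos: [476.8, -234.9, 49.1]
tcp_rot: [3.142, -0.0, -2.955]
contact_force: [0.5, 0.6, -1.6]
width: 15.3
grasp_force: 59.8
```

```bash
python3 - <<'E'
from picks import *
s=r.sense(); print(s["clock"],s["eef_pos"],s["contact_force"],s["moment"])
im,i=picks("side"); blobs(im,i,557,-219,16)
E
```

```text
10.05 [ 476.76146469 -234.93883739   49.07549159] [ 0.4886574   0.56686486 -1.61566184] [0.00601284 0.06913343 0.05179881]
white 4 [332.5 191. ] [727.6 -85.7  16. ]
white 31 [287.5 207.5] [ 568.9 -143.5   16. ]
white 20 [296.3 224.2] [ 578.1 -218.2   16. ]
white 27 [282.  227.7] [ 534.7 -226.2   16. ]
green 24 [277.8 220.6] [ 528.7 -195.7   16. ]
green 28 [286.4 235. ] [ 540.7 -256.2   16. ]
```

The board stayed put while the blade slid back 18 mm. I finish withdrawing, then set the lifter down.

>>> {"api": "step_arm", "payload": {
  "deltas": [
    [[0,0,0,0.025,0,0,-1],[0,0,0,0.055,0,0,-1],[0,0,0,0.09,0,0,-1],[0,0,0,0.125,0,0,-1],[0,0,0,0.155,0,0,-1]]
  ]
}}

```text
clock: 10.6
eef_pos: [398.9, -249.4, 49.0]
tcp_rot: [3.141, -0.001, -2.956]
contact_force: [-0.9, 0.1, -0.7]
width: 15.3
grasp_force: 59.8
```

>>> {"api": "step_arm", "payload": {
  "deltas": [
    [[0,0,0,0.016,0,0,-1],[0,0,0,0.024,0,0,-1],[0,0,0,0.024,0,0.006,-1],[0,0,0,0.024,0,0.01,-1],[0,0,0,0.024,0,0.012,-1]]
  ]
}}

```text
clock: 11.1
eef_pos: [390.2, -251.3, 43.1]
tcp_rot: [3.141, 0.0, -2.954]
contact_force: [-2.5, 1.2, 10.8]
width: 15.4
grasp_force: 61.5
```

```bash
python3 - <<'E'
from picks import *
s=r.sense(); print(s["clock"],s["eef_pos"],s["tcp_rot"],s["contact_force"],s["moment"])
im,i=picks("side"); blobs(im,i,557,-219,16)
E
```

```text
11.1 [ 390.20048696 -251.34582529   43.13521545] [ 3.14147506e+00  1.48983341e-04 -2.95438786e+00] [-2.46627569  1.22037917 10.84610598] [0.48495211 0.49123627 0.00785353]
white 5 [332.2 190.8] [727.  -84.6  16. ]
white 57 [279.7 209.5] [ 544.  -148.6   16. ]
white 20 [296.3 224.2] [ 578.1 -218.2   16. ]
white 27 [282.  227.7] [ 534.7 -226.2   16. ]
green 26 [278.  220.6] [ 529.2 -195.7   16. ]
green 28 [286.4 235. ] [ 540.7 -256.2   16. ]
```

The lifter is on the counter, so I release it, rise, and move shut fingers behind the cover.

>>> {"api": "step_arm", "payload": {
  "deltas": [
    [[0,0,0,0,0,-0.001,1],[0,0,0,0,0,-0.001,1],[0,0,0,0,0,-0.001,1],[0,0,0,0,0,-0.001,1],[0,0,0,0,0,-0.001,1]]
  ]
}}

```text
clock: 11.65
eef_pos: [389.5, -251.4, 43.6]
tcp_rot: [3.142, 0.0, -2.955]
contact_force: [-0.7, 0.8, -0.2]
width: 85.0
grasp_force: 0.0
```

>>> {"api": "step_arm", "payload": {
  "deltas": [
    [[0,0,0,0,0,0,1],[0,0,0,0,0,0,1],[0,0,0,0,0,-0.03,1],[0,0,0,0,0,-0.08,1],[0,0,0,0,0,-0.15,1]]
  ]
}}

```text
clock: 12.15
eef_pos: [388.1, -250.7, 118.2]
tcp_rot: [3.14, -0.003, -2.955]
contact_force: [0.7, 0.1, 0.0]
width: 85.4
grasp_force: 0.0
```

>>> {"api": "step_arm", "payload": {
  "deltas": [
    [[0,0,0,0,0,-0.08,1],[0,0,0,0,0,-0.16,1],[0,0,0,0,0,-0.19,1],[0,0,0,0,0,-0.19,-1],[0,0,0,0,0,-0.19,-1]]
  ]
}}

```text
clock: 12.65
eef_pos: [389.1, -251.1, 213.0]
tcp_rot: [3.141, -0.0, -2.955]
contact_force: [-1.2, 1.1, -0.4]
width: 59.1
grasp_force: 0.0
```

```bash
python3 - <<'E'
from h import *
i=wrist("w4"); s=r.sense(); print(s["clock"],s["eef_pos"],s["tcp_rot"],s["contact_force"],s["width"])
E
```

```text
12.7 [ 388.6442247  -250.88016662  212.41031968] [ 3.14024490e+00 -1.73543655e-03 -2.95527058e+00] [ 0.78444836 -0.04970585  0.2289975 ] 51.38464554311433
```

>>> {"api": "step_arm", "payload": {
  "deltas": [
    [[0,0,0,-0.06,0,0,-1],[0,0,0,-0.15,0,0,-1],[0,0,0,-0.24,0,0,-1],[0,0,0,-0.33,0,0,-1],[0,0,0,-0.42,0,0,-1]]
  ]
}}

```text
clock: 13.2
eef_pos: [596.5, -211.7, 211.0]
tcp_rot: [3.14, -0.004, -2.955]
contact_force: [-0.7, -0.1, 0.7]
width: -0.1
grasp_force: 0.0
```

>>> {"api": "step_arm", "payload": {
  "deltas": [
    [[0,0,0,-0.09,0,0,-1],[0,0,0,-0.16,0,0,-1],[0,0,0,-0.19,0,0,-1],[0,0,0,-0.19,0,0,-1],[0,0,0,-0.19,0,0.04,-1]]
  ]
}}

```text
clock: 13.7
eef_pos: [689.7, -196.2, 194.0]
tcp_rot: [-3.14, 0.001, -2.956]
contact_force: [0.4, -0.8, -0.2]
width: 0.1
grasp_force: 0.0
```

>>> {"api": "step_arm", "payload": {
  "deltas": [
    [[0,0,0,0,0,0.07,-1],[0,0,0,0,0,0.125,-1],[0,0,0,0,0,0.145,-1],[0,0,0,0,0,0.145,-1]]
  ]
}}

```text
clock: 14.1
eef_pos: [686.8, -195.0, 118.7]
tcp_rot: [3.14, -0.005, -2.956]
contact_force: [0.5, -0.3, 0.0]
width: 0.3
grasp_force: 0.0
```

>>> {"api": "step_arm", "payload": {
  "deltas": [
    [[0,0,0,0.028,0,-0.002,-1],[0,0,0,0.064,0,-0.01,-1],[0,0,0,0.1,0,-0.018,-1],[0,0,0,0.14,0,-0.016,-1],[0,0,0,0.178,0,-0.009,-1]]
  ]
}}

```text
clock: 14.6
eef_pos: [603.0, -212.4, 128.6]
tcp_rot: [-3.139, 0.006, -2.956]
contact_force: [1.0, 0.0, -0.1]
width: 0.1
grasp_force: 0.6
```

>>> {"api": "step_arm", "payload": {
  "deltas": [
    [[0,0,0,0.03,0,0.013,-1],[0,0,0,0.055,0,0.028,-1],[0,0,0,0.08,0,0.049,-1],[0,0,0,0.1,0,0.072,-1],[0,0,0,0.117,0,0.099,-1]]
  ]
}}

```text
clock: 15.1
eef_pos: [544.8, -223.4, 77.4]
tcp_rot: [-3.14, 0.003, -2.956]
contact_force: [0.3, -0.9, 1.3]
width: -0.1
grasp_force: 0.6
```

>>> {"api": "step_arm", "payload": {
  "deltas": [
    [[0,0,0,0.013,0,0.028,-1],[0,0,0,0.021,0,0.059,-1],[0,0,0,0.025,0,0.076,-1],[0,0,0,0.025,0,0.083,-1],[0,0,0,0.025,0,0.086,-1]]
  ]
}}

```text
clock: 15.6
eef_pos: [532.2, -224.6, 33.2]
tcp_rot: [3.142, 0.0, -2.955]
contact_force: [0.1, -0.1, 0.2]
width: 0.2
grasp_force: 0.4
```

>>> {"api": "step_arm", "payload": {
  "deltas": [
    [[0,0,0,0,0,0.003,-1],[0,0,0,0,0,0.006,-1],[0,0,0,0,0,0.008,-1],[0,0,0,0,0,0.01,-1],[0,0,0,0,0,0.01,-1]]
  ]
}}

```text
clock: 16.1
eef_pos: [532.3, -224.5, 28.1]
tcp_rot: [-3.141, 0.001, -2.955]
contact_force: [0.5, -1.1, 0.2]
width: -0.3
grasp_force: 0.2
```

>>> {"api": "step_arm", "payload": {
  "deltas": [
    [[0,0,0,0,0,0.002,-1],[0,0,0,0,0,0.003,-1],[0,0,0,0,0,0.004,-1],[0,0,0,0,0,0.004,-1]]
  ]
}}

```text
clock: 16.5
eef_pos: [532.4, -224.6, 27.9]
tcp_rot: [3.141, 0.001, -2.956]
contact_force: [-3.7, 1.5, 12.5]
width: 0.1
grasp_force: 6.6
```

```bash
python3 - <<'E'
from h import *
s=r.sense(); print(s["eef_pos"],s["contact_force"])
im=imaging.grab_frame("side"); i=imaging.camera_info("side"); np.save("pics/side2.npy",im)
u,v=map(int,proj(i,(500,-230,30)))
c=im[v-60:v+60,u-80:u+80,::-1]; cv2.imwrite("pics/s4.png",cv2.resize(c,(800,600),interpolation=cv2.INTER_CUBIC)); print(u,v)
E
```

```text
[ 532.36707492 -224.61744277   27.88063339] [-3.70021908  1.52474904 12.52988113]
270 226
```

View pics/s4.png

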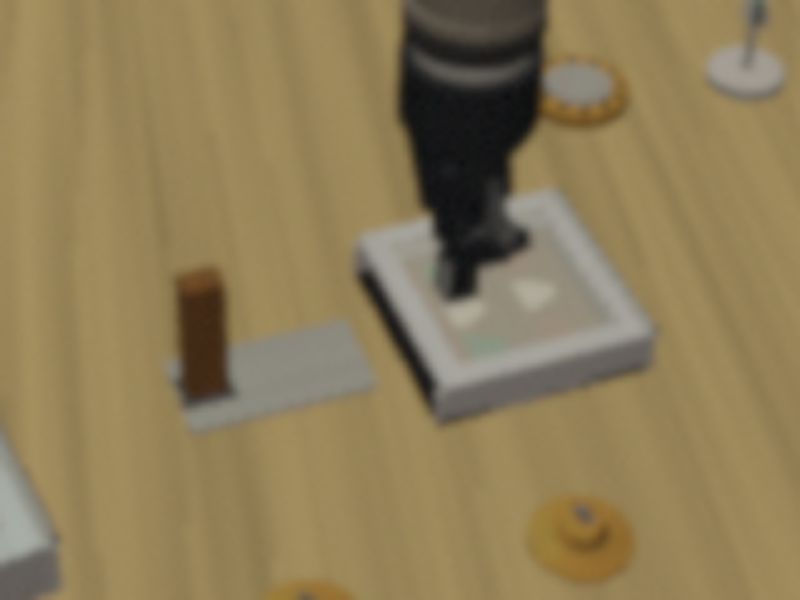

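The cover lies shut and level on the walls, at (360,240)-(650,340) in the crop. It presses back with 12.5 N. The picks are visible inside and the lifter stands upright at (200,340). I rise and hand in.

>>> {"api": "step_arm", "payload": {
  "deltas": [
    [[0,0,0,0,0,-0.01,-1],[0,0,0,0,0,-0.05,-1],[0,0,0,0,0,-0.13,-1],[0,0,0,0,0,-0.2,-1],[0,0,0,0,0,-0.24,-1]]
  ]
}}

```text
clock: 17.05
eef_pos: [533.2, -225.1, 148.9]
tcp_rot: [-3.14, 0.004, -2.955]
contact_force: [0.5, 0.2, 0.3]
width: -0.1
grasp_force: 0.0
```

>>> {"api": "step_arm", "payload": {
  "deltas": [
    [[0,0,0,0,0,0,-1],[0,0,0,0,0,0,-1],[0,0,0,0,0,0,-1]]
  ]
}}

```text
clock: 17.35
eef_pos: [531.0, -223.9, 144.6]
tcp_rot: [3.14, -0.002, -2.955]
contact_force: [0.0, 0.5, -0.1]
width: -0.2
grasp_force: 0.0
```

```bash
python3 - <<'E'
from h import *
a=np.load("pics/side2.npy").astype(int); b=imaging.grab_frame("side").astype(int); i=imaging.camera_info("side")
c,s=np.cos(.187),np.sin(.187)
for m in [(-60,65),(-60,-65)]:
    u,v=map(int,proj(i,(556.8+c*m[0]-s*m[1],-219.8+s*m[0]+c*m[1],27))); print("edge change",abs(a-b)[v-5:v+6,u-5:u+6].max())
print(r.sense()["contact_force"],r.sense()["eef_pos"]); print(r.job_done())
E
```

```text
edge change 2
edge change 5
[0.20919848 0.33898998 0.01111065] [ 530.97865045 -223.92742461  144.50040388]
the job is handed in; nothing more can be done
None
```

I handed the job in at about 17 s: the board sits flat inside the case, the lifter stands upright on the counter, the cover is shut, the gripper never touched the board, and I moved nothing else; no verdict came back.

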